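# Make up two assay kits on the lab bench

## Task

Make up the two kits from the stock on the bench: the red-capped jar and the orange slide box go in the blue tray, the amber bottle and the pipette-tip box in the yellow tray. In each tray the round container stands upright in the small compartment and the box lies flat, lid up, in the long one, all resting on the tray floor. Leave everything else on the bench where it is.

Things in the scene. Friction and masses are not known exactly. Their poses are not given: they have to be found in the camera images.
- red_jar: Stock: small round jar with clear side walls, greyish-white contents and a RED screw cap. Body 38 mm in diameter, cap 40 mm in diameter from 42 to 56 mm above its base, 56 mm high in all, about 90 g. Origin: centre of its underside, z up.
- amber_bottle: Stock: small dark-brown (amber) bottle with a white paper band and a black cap. Body 40 mm in diameter, straight up to about 43 mm above its base; narrow neck and 28 mm cap above, 68 mm high in all, about 110 g. Origin: centre of its underside, z up.
- tip_box: Stock: pipette-tip box, white base with a pale sky-blue lid that is fixed on. 84 mm along its x, 46 mm along its y, 44 mm high, about 100 g. It fits the tray only with its 84 mm side along the tray's y. Origin: centre of its underside, z up.
- slide_box: Stock: ORANGE slide box with a thin black seam and a pale paper patch on its top, fixed shut. 84 mm along its x, 46 mm along its y, 44 mm high, about 120 g. It fits the tray only with its 84 mm side along the tray's y. Origin: centre of its underside, z up.
- blue_tray: Strong-blue kit tray, fixed. 80 mm (its x) by 176 mm (its y); walls and divider 4 mm thick, tops 14 mm above the bench; floor 5 mm thick. Two compartments, each 72 mm along x: the small one 60 mm along y, centred at tray x, y = (0, +54) mm; the long one 104 mm along y, centred at (0, -32) mm. Origin: centre of its underside, z up.
- yellow_tray: Yellow kit tray, fixed. 80 mm (its x) by 176 mm (its y); walls and divider 4 mm thick, tops 14 mm above the bench; floor 5 mm thick. Two compartments, each 72 mm along x: the small one 60 mm along y, centred at tray x, y = (0, -54) mm; the long one 104 mm along y, centred at (0, +32) mm. Origin: centre of its underside, z up. (Mirror image of the blue one.)
- green_jar: Bystander, not to be moved: same jar as the red one but with a GREEN cap. 40 mm in diameter, 56 mm high. Origin: centre of its underside.
- white_bottle: Bystander, not to be moved: white bottle with white cap, 38 mm in diameter, 68 mm high. Origin: centre of its underside.
- beaker: Bystander, not to be moved: empty glass beaker, 48 mm in diameter at the rim, 58 mm high. Origin: centre of its underside. Nothing in the working area is higher than 70 mm.
- timer: Bystander, not to be moved: flat grey bench timer with display and three black keys, 56 x 56 x 18 mm. Origin: centre of its underside. Also about, fixed and not listed: a grey rack of small tubes (70 x 50 x 36 mm) and a stack of pale petri dishes (61 mm across, 39 mm high); they stand at least 95 mm from the other things, centre to centre.

How it is judged:
By the outcome, as a careful person would: the job done as asked, in the order asked, and still so for the second after the job is handed in, with the robot touching nothing.
It also fails if it takes over 96 s, if anything falls off the work surface, if the arm or the gripper's body presses on something with over 40 N, if the wrist force passes 120 N, or if a joint passes its speed limit or range.

## Robot

A 7-joint arm with a two-finger parallel gripper is mounted at the origin on the work surface. World frame = base frame: x ahead of the robot, y to its left, z up, the work surface at z = 0. Lengths are in m, angles in rad, forces in N, time in s.
With the tool pointing down it reaches from about 0.4 to 0.85 m from the base axis. Payload 10.4 kg.
Tool frame: the origin (TCP) lies midway between the tips of the shut fingers; the grasp point (between the pads) lies robot.grasp_offset behind it (robot.grasp_offset is the distance from the TCP to the grasp point, in m); z points along the fingers, y is the direction in which the jaws open and shut (so a half turn about z gives the same grasp; the last joint's range is limited). The gripper opens to 87 mm and grips with 3 to 60 N. Pads are 19 mm wide; open, the fingers measure 117 mm over their backs; the gripper's body (75 mm by 190 mm) begins 51 mm behind the grasp point.
Start: joints at [1.108, 0.332, -0.065, 1.46, 0.022, 1.35, -0.088], TCP at [0.266, -0.566, 0.223] pointing down, gripper open.
Joint ranges: [-2.6, 2.6], [-0.5, 2.12], [-1.47, 1.34], [0.16, 2.42], [-1.27, 4.41], [0.06, 2.06], [-2.6, 2.6]. Speed limits (rad/s): [2.22, 2.22, 2.79, 2.79, 3.14, 3.14, 3.14].

## Interface

Orientations are given as a unit quaternion [w, x, y, z].
In Python, from plant import robot, claw, inverse_kinematics, capture, order, current_clock, current_joints, current_qd, current_joint_torque, current_tool_pos, current_orientation, current_force, current_ft_torque, current_gripper_width gives the robot as it stands. Calls block until the motion is done:
- robot.move_to(position, orientation): joint-space move of the TCP to a pose.
- robot.move_linear(position, frame=None, velocity=0.15): straight line of the TCP; frame=None keeps the orientation; velocity is the mean speed in m/s.
- robot.move_joints(angles): joint-space move.
- claw.ungrasp() and claw.clamp(): open the fingers fully, or close them until they stop; the grip force is fixed at half the most.
- robot.pause(seconds).
- inverse_kinematics(position, orientation): joint angles nearest the present ones, or None.
- capture(name): name is "scene" or "top" or "wrist"; returns a dict with "pixels" (480x640x3 uint8, red, green, blue), "range_z" (480x640 float32, m along the optical axis (not along the pixel's ray), 0 where there is no reading), "fx", "fy", "cx", "cy" (pixels), "camera_from_world" (4x4, takes a point from world to camera coordinates). Camera axes: x right, y down, z forward; pixel columns grow to the right and rows downward; lengths in m; the calibration is good to about 2 mm. A picture is of the moment at which its call begins.
A pose or a line that the arm cannot do raises robot.IKError and nothing moves.
- order.hand_in(): hands the job in, once; it reports no verdict.
Readings, each from a call of its own:
- current_clock(): time.
- current_joints(): joint angles.
- current_qd(): joint speeds.
- current_joint_torque(): joint torques, N m.
- current_tool_pos(): TCP position.
- current_orientation(): TCP orientation.
- current_force(): force on the tool from outside, world axes, zero at the start.
- current_ft_torque(): the same for the moment, N m.
- current_gripper_width(): finger opening in m.
Only numpy, scipy, OpenCV 4.12 (cv2) and the standard library are available. Lean on these libraries where they do the work, as an engineer would, in place of code of your own. Each camera call takes 0.05 s, during which the arm holds its last target. There are 200 camera calls.

## Working session

There is one attempt and no reset: what is moved stays moved. The work goes in short steps, each a Python script; the robot and the scene stay as the last script left them, time stands still between calls to the robot, and variables do not carry over. Pictures are saved under pics/ and viewed, about 12 in all and at most 16, crops included, and the job is handed in when it is done.

```bash
ls; mkdir -p pics; python3 - <<'E'
from plant import *
import cv2,numpy as np
for n in("top","scene"):
    c=capture(n);cv2.imwrite(f"pics/{n}0.png",c["pixels"][:,:,::-1]);np.savez(f"{n}0.npz",**c)
    print(n,c["fx"],c["cx"],c["cy"],np.round(c["camera_from_world"],3).tolist(),(c["range_z"]>0).mean())
print(robot.grasp_offset,current_clock(),current_orientation(),current_tool_pos(),current_gripper_width())
E
```

```text
pics
top 521.0174386683085 311.01303804389113 240.5272116096175 [[-0.029, -1.0, 0.003, 0.03], [-0.992, 0.028, -0.126, 0.535], [0.126, -0.007, -0.992, 1.141], [0.0, 0.0, 0.0, 1.0]] 0.9959765625
scene 486.3476789819669 318.4013202952519 243.2164094508289 [[-0.856, 0.517, 0.015, 0.464], [0.383, 0.654, -0.653, -0.19], [-0.347, -0.553, -0.758, 1.179], [0.0, 0.0, 0.0, 1.0]] 0.9958854166666666
0.0187 0.1 [-6.67981832e-04  9.75919342e-01  2.18130601e-01 -1.79805839e-04] [ 0.26593245 -0.56519632  0.22177502] 0.0870712019544592
```

View pics/top0.png

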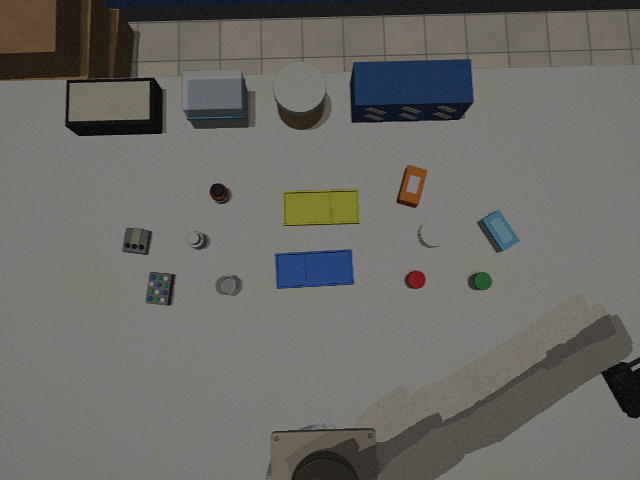

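View pics/scene0.png

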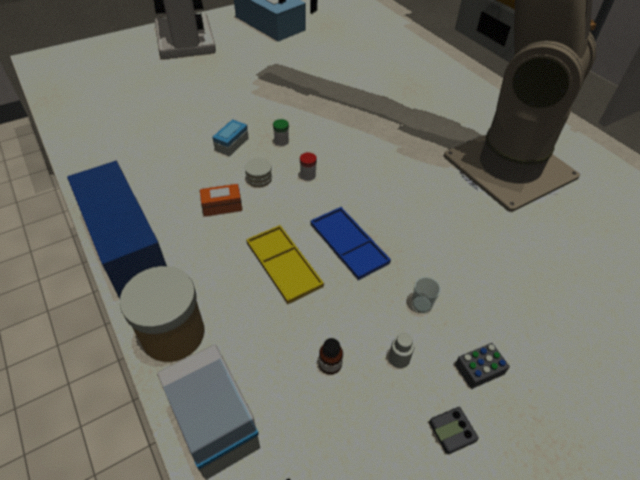

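The top view shows the red cap at (416,280), slide box (412,186), tip box (500,230), amber bottle (220,193), blue tray (314,269) and yellow tray (321,207). The small compartment is at left in the blue tray and at right in the yellow. The scene view agrees, with everything upright.

```bash
cat > h.py <<'E'
import numpy as np,cv2
from scipy.spatial.transform import Rotation as R
def cast(c,uv,z):
    T=np.array(c["camera_from_world"]);uv=np.atleast_2d(uv).astype(float)
    d=np.c_[(uv[:,0]-c["cx"])/c["fx"],(uv[:,1]-c["cy"])/c["fy"],np.ones(len(uv))]@T[:3,:3]
    o=-T[:3,:3].T@T[:3,3]
    return o[:2]+d[:,:2]*((z-o[2])/d[:,2])[:,None]
def depthpts(c,m):
    v,u=np.nonzero(m);z=c["range_z"][v,u];T=np.array(c["camera_from_world"])
    p=np.c_[(u-c["cx"])/c["fx"]*z,(v-c["cy"])/c["fy"]*z,z]
    return (p-T[:3,3])@T[:3,:3]
HUE={"red":[(0,5),(174,180)],"orange":[(6,17)],"yellow":[(24,34)],"blue":[(108,122)],"sky":[(96,107)]}
def mask(c,name,smin=110,vmin=50):
    h=cv2.cvtColor(c["pixels"],cv2.COLOR_RGB2HSV);m=np.zeros(h.shape[:2],np.uint8)
    for a,b in HUE[name]: m|=cv2.inRange(h,(a,smin,vmin),(b,255,255))
    return cv2.morphologyEx(m,cv2.MORPH_OPEN,np.ones((2,2)))
def quat(a):
    "tool down, jaw axis (tool y) at world angle a"
    y=np.array([np.cos(a),np.sin(a),0]);z=np.array([0,0,-1.]);x=np.cross(y,z)
    return R.from_matrix(np.c_[x,y,z]).as_quat(scalar_first=True)
def rect(xy):
    "centre, sides (long,short), angle of long side"
    p=cv2.boxPoints(cv2.minAreaRect(xy.astype(np.float32)*1000))/1000
    e=[p[1]-p[0],p[2]-p[1]];e.sort(key=np.linalg.norm)
    return p.mean(0),(np.linalg.norm(e[1]),np.linalg.norm(e[0])),np.arctan2(e[1][1],e[1][0])%np.pi
E
python3 - <<'E'
from h import *
from plant import inverse_kinematics as ik
c=np.load("top0.npz")
hsv=cv2.cvtColor(c["pixels"],cv2.COLOR_RGB2HSV)
for p in((416,280),(405,180),(500,240),(490,221),(290,270),(300,207),(220,190)):print(p,hsv[p[1],p[0]])
roi=np.zeros((480,640),np.uint8);roi[150:320,200:540]=255
for n,z in(("red",.056),("orange",.044),("sky",.044),("blue",.014),("yellow",.014)):
    m=mask(c,n)&roi
    k,l,s,_=cv2.connectedComponentsWithStats(m);i=1+s[1:,4].argmax();m=l==i
    v,u=np.nonzero(m);P=depthpts(c,m);t=P[:,2]>z-.008
    print(n,s[i],"ray",rect(cast(c,np.c_[u,v],z)),"depth-top",t.sum(),rect(P[t,:2]) if t.sum()>5 else None,np.percentile(P[:,2],[5,50,95]))
P=depthpts(c,roi>0);D=P[(P[:,2]>.055)]
near=D[np.hypot(*(D[:,:2]-cast(c,(220,190),.068)[0]).T)<.03];print("amber",len(near),near.mean(0),cast(c,(219,191),.068))
E
```

```text
(416, 280) [  4 203 117]
(405, 180) [ 13 200 125]
(500, 240) [100 120 106]
(490, 221) [ 97  84 124]
(290, 270) [109 172 123]
(300, 207) [ 31 163 127]
(220, 190) [ 0 47 27]
red [409 272  18  18 249] ray (array([ 0.43882045, -0.21504   ], dtype=float32), (np.float32(0.037686467), np.float32(0.036733568)), np.float32(2.3138983)) depth-top 235 (array([ 0.40777975, -0.1080595 ], dtype=float32), (np.float32(0.2618371), np.float32(0.035792306)), np.float32(1.8591427)) [0.01867781 0.05542499 0.0588524 ]
orange [400 166  28  40 540] ray (array([ 0.65334374, -0.21953796], dtype=float32), (np.float32(0.08478868), np.float32(0.047723167)), np.float32(2.8285522)) depth-top 506 (array([ 0.52963966, -0.12558296], dtype=float32), (np.float32(0.40510774), np.float32(0.06504913)), np.float32(2.4940543)) [0.03325139 0.04325207 0.04711687]
sky [483 212  36  39 415] ray (array([ 0.5431004, -0.4113698], dtype=float32), (np.float32(0.083203755), np.float32(0.045867763)), np.float32(0.5060075)) depth-top 403 (array([ 0.45287585, -0.21536142], dtype=float32), (np.float32(0.48641762), np.float32(0.08233839)), np.float32(2.005847)) [0.03809959 0.04339585 0.04717809]
blue [ 276  251   79   38 2564] ray (array([0.4713996 , 0.00756478], dtype=float32), (np.float32(0.1748027), np.float32(0.079418026)), np.float32(1.5971434)) depth-top 905 (array([0.4498125 , 0.00727849], dtype=float32), (np.float32(0.17440686), np.float32(0.12324164)), np.float32(1.6006628)) [0.00050783 0.00493094 0.01356161]
yellow [ 284  190   76   36 2456] ray (array([ 0.6139879 , -0.01209101], dtype=float32), (np.float32(0.17418282), np.float32(0.07924472)), np.float32(1.5724154)) depth-top 965 (array([ 0.52104414, -0.01197283], dtype=float32), (np.float32(0.26664296), np.float32(0.17390144)), np.float32(0.00041932805)) [0.00092403 0.00519378 0.01432843]
amber 134 [0.65107399 0.21984572 0.06677206] [[0.64751035 0.21529962]]
```

```bash
cat > job.py <<'E'
from h import *
from plant import *
pi=np.pi
def tray(c,yaw,o): return np.array(c)+[-np.sin(yaw)*o,np.cos(yaw)*o]
B,Y=((.4714,.0076),.022),((.6140,-.0121),.002)
# item: pick xy, pick jaw angle, TCP height above base, place xy, place jaw angle
J={"red":((.4388,-.2150),pi/2,.029,tray(*B,.054),B[1]),
"slide":((.6533,-.2195),2.8286+pi/2,.016,tray(*B,-.032),B[1]),
"amber":((.6505,.2185),0,.014,tray(*Y,-.054),Y[1]),
"tip":((.5431,-.4114),.506+pi/2,.016,tray(*Y,.032),Y[1])}
def pose(xy,a,z):
    "pick the half turn with the least joint travel"
    best=None;q0=np.array(current_joints())
    for k in(0,pi):
        o=quat(a+k);q=inverse_kinematics([*xy,z],o)
        if q is not None and (best is None or np.abs(np.array(q)-q0).max()<best[0]): best=(np.abs(np.array(q)-q0).max(),o,q)
    return best
def goto(xy,a,z=.15):
    b=pose(xy,a,z);robot.move_to([*xy,z],b[1])
def snap(n,cam="wrist"):
    c=capture(cam);cv2.imwrite(f"pics/{n}.png",c["pixels"][:,:,::-1]);np.savez(f"{n}.npz",**c);return c
def pick(n):
    xy,a,h=J[n][:3]
    robot.move_linear([*xy,h],velocity=.15);claw.clamp()
    print("grip",current_gripper_width());robot.move_linear([*xy,.15],velocity=.2)
    print("lifted",current_gripper_width(),current_force(),current_clock())
def place(n):
    xy,a=J[n][3:];h=J[n][2]+.0055
    goto(xy,a);robot.move_linear([*xy,h+.02],velocity=.2);robot.move_linear([*xy,h],velocity=.04)
    print("down",current_force(),current_tool_pos());claw.ungrasp();robot.move_linear([*xy,.15],velocity=.15)
    print("placed",current_clock())
E
python3 - <<'E'
from job import *
for n,(p,a,h,t,b) in J.items():
    for xy,an,z in((p,a,.15),(p,a,h),(t,b,.15),(t,b,h+.0055)):
        r=pose(xy,an,z);print(n,np.round(xy,3),None if r is None else np.round(r[2],2))
goto(*J["red"][:2]);print(current_clock(),current_tool_pos());snap("w_red")
E
```

```text
red [ 0.439 -0.215] [ 0.66  0.11 -0.31  1.89  0.04  1.15 -1.24]
red [ 0.439 -0.215] [ 0.64  0.26 -0.31  2.    0.1   0.89 -1.29]
red [0.47  0.062] [ 0.6   0.14 -0.87  1.9   0.11  1.15 -0.29]
red [0.47  0.062] [ 0.58  0.34 -0.9   2.01  0.33  0.94 -0.46]
slide [ 0.653 -0.22 ] [ 0.65  0.58 -0.59  1.34  0.32  1.32  1.32]
slide [ 0.653 -0.22 ] [ 0.65  0.71 -0.57  1.45  0.4   1.1   1.27]
slide [ 0.472 -0.024] [ 0.61  0.1  -0.69  1.91  0.07  1.15 -0.08]
slide [ 0.472 -0.024] [ 0.57  0.3  -0.67  2.03  0.24  0.89 -0.21]
amber [0.65  0.218] [ 0.21  0.69 -0.95  1.33  0.56  1.39 -0.72]
amber [0.65  0.218] [ 0.15  0.79 -0.81  1.45  0.6   1.16 -0.75]
amber [ 0.614 -0.066] [ 0.54  0.44 -0.65  1.55  0.28  1.25 -0.16]
amber [ 0.614 -0.066] [ 0.51  0.58 -0.62  1.65  0.38  1.03 -0.23]
tip [ 0.543 -0.411] [ 0.73  0.51 -0.21  1.38  0.1   1.27 -0.55]
tip [ 0.543 -0.411] [ 0.72  0.63 -0.2   1.49  0.13  1.04 -0.57]
tip [0.614 0.02 ] [ 0.43  0.45 -0.7   1.55  0.3   1.25 -0.31]
tip [0.614 0.02 ] [ 0.39  0.58 -0.65  1.66  0.4   1.03 -0.38]
1.575 [ 0.43869859 -0.21607455  0.15019422]
```

View pics/w_red.png

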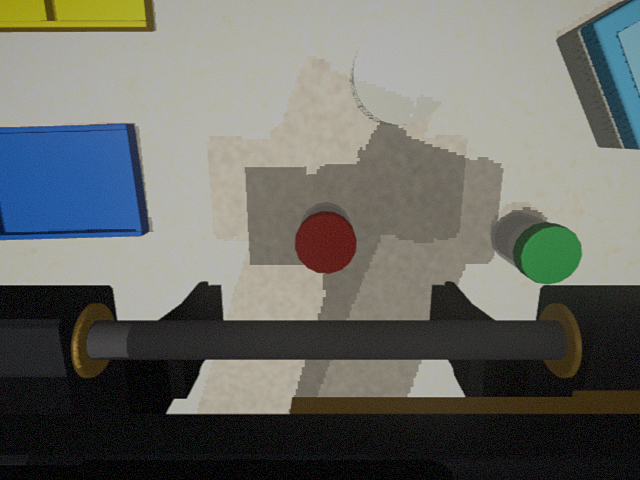

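The wrist view shows the red cap at (325,242) between the open fingers, with the green jar well to the right at (547,252). I'll check by casting a ray, then pick.

```bash
python3 - <<'E'
from job import *
c=np.load("w_red.npz");m=mask(c,"red",110,40);k,l,s,ce=cv2.connectedComponentsWithStats(m);i=1+s[1:,4].argmax()
(u,v),r=cv2.minEnclosingCircle(np.argwhere(l==i)[:,::-1].astype(np.float32))
p=cast(c,(u,v),.056)[0];print(u,v,r,p)
if np.hypot(*(p-J["red"][0]))>.012: raise SystemExit("disagree")
J["red"]=(tuple(p),)+J["red"][1:]
pick("red")
if current_gripper_width()>.03: place("red");snap("w_red2");goto(*J["slide"][:2]);snap("w_slide")
print(current_clock())
E
```

```text
326.5914001464844 243.01568603515625 31.17133903503418 [ 0.44060981 -0.2160094 ]
grip 0.03882784325174362
lifted 0.039035833427028724 [-0.53397347 -0.11782358 -1.95515972] 4.2083
down [-0.00768666 -0.09109969 -1.8688876 ] [0.47010116 0.06168537 0.03430675]
placed 8.525
9.9333
```

View pics/w_slide.png

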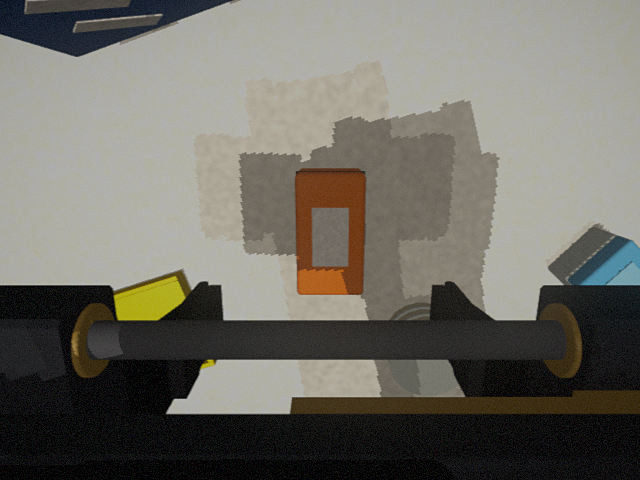

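The slide box is centred at (330,232) and squared up to the jaws. The petri stack at (415,345) is about 0.1 m clear of the fingers. Next I'll pick and place the slide box, then look over the amber bottle.

```bash
python3 - <<'E'
from job import *
c=np.load("w_slide.npz");m=mask(c,"orange",110,40);k,l,s,ce=cv2.connectedComponentsWithStats(m);i=1+s[1:,4].argmax()
p,sd,a=rect(cast(c,np.argwhere(l==i)[:,::-1],.044));print(p,sd,a)
if np.hypot(*(p-J["slide"][0]))<.012: J["slide"]=(tuple(p.astype(float)),)+J["slide"][1:]
else: raise SystemExit("disagree")
pick("slide")
if current_gripper_width()>.035: place("slide");snap("w_slide2");goto(*J["amber"][:2]);snap("w_amber")
print(current_clock())
E
```

```text
[ 0.656683 -0.222006] (np.float32(0.085864834), np.float32(0.045299143)) 2.83319
grip 0.04523287176369577
lifted 0.045838170607301616 [ 0.38761255  0.87079149 -1.52703681] 12.5583
down [ 0.79301499  0.14504389 -1.97160561] [ 0.47201902 -0.02434191  0.02130779]
placed 17.3083
18.5667
```

View pics/w_slide2.png

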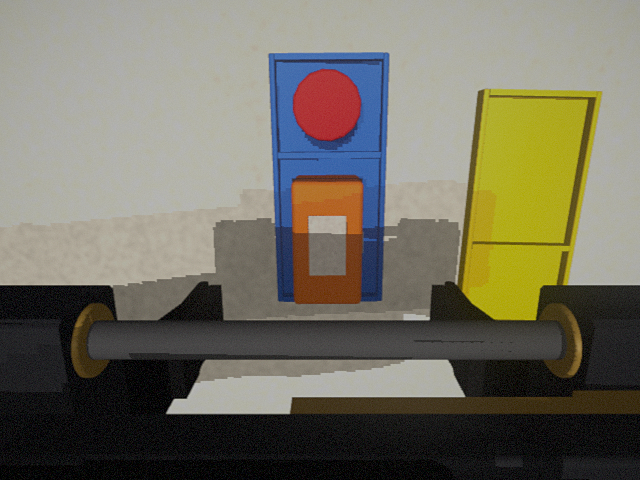

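View pics/w_amber.png

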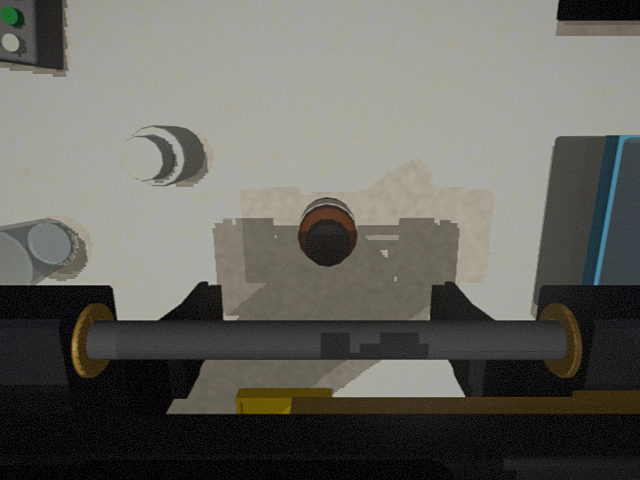

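In the blue tray, the red jar is upright in the small compartment at (327,104) and the slide box is in the long one at (328,240). I'll check its end gap numerically. The amber cap is at (330,243), and the white bottle at (150,155) is well clear. The big pale box at right, column 560, needs a clearance check.

```bash
python3 - <<'E'
from job import *
c=np.load("w_slide2.npz");m=mask(c,"orange",110,40);k,l,s,ce=cv2.connectedComponentsWithStats(m);i=1+s[1:,4].argmax()
P=depthpts(c,l==i);t=P[:,2]>.04;print("slide",rect(cast(c,np.argwhere(l==i)[:,::-1],.049)),np.percentile(P[t,2],[10,50,90]))
m=mask(c,"red",110,40);k,l,s,ce=cv2.connectedComponentsWithStats(m);i=1+s[1:,4].argmax()
print("red",rect(cast(c,np.argwhere(l==i)[:,::-1],.061)),np.median(depthpts(c,l==i)[:,2]))
m=mask(c,"blue",110,40);k,l,s,ce=cv2.connectedComponentsWithStats(m);m[:,420:]=0;print("tray",rect(cast(c,np.argwhere(m>0)[:,::-1],.014)))
c=np.load("w_amber.npz");m=np.zeros((480,640),bool);m[:270,530:]=1;P=depthpts(c,m);P=P[(P[:,2]>.03)&(P[:,2]<.5)];print("bigbox min x",np.percentile(P[:,0],.5),"y",P[:,1].min(),P[:,1].max(),"z",P[:,2].max())
h=cv2.cvtColor(c["pixels"],cv2.COLOR_RGB2HSV)
m=np.zeros((480,640),bool);m[190:275,290:365]=1;P=depthpts(c,m);t=P[:,2]>.062
print("cap",t.sum(),P[t].mean(0),P[t].min(0),P[t].max(0),"ray",cast(c,(330,243),.068))
E
```

```text
slide (array([ 0.4725481 , -0.02421428], dtype=float32), (np.float32(0.08428934), np.float32(0.045342848)), np.float32(1.6013348)) [0.04830398 0.04934029 0.05026612]
red (array([0.47021234, 0.06060886], dtype=float32), (np.float32(0.038237285), np.float32(0.038151454)), np.float32(2.3220794)) 0.06151062916570753
tray (array([0.47318673, 0.00855688], dtype=float32), (np.float32(0.17583044), np.float32(0.07912116)), np.float32(1.600291))
bigbox min x 0.6507884826483153 y 0.1936538337967288 0.3649132555530475 z 0.3126179323958282
cap 1604 [0.65130679 0.22335716 0.07123543] [0.6380078  0.20755895 0.06207098] [0.66510454 0.28806643 0.31261793] ray [[0.65281744 0.22281266]]
```

The blue tray is good: both items are at floor height with 9 to 10 mm of clearance. The pale box is about 5 cm beyond the gripper's body. Next is the amber bottle.

```bash
python3 - <<'E'
from job import *
J["amber"]=((.652,.2228),)+J["amber"][1:]
pick("amber")
if current_gripper_width()>.03: place("amber");goto(*J["tip"][:2]);snap("w_tip")
print(current_clock())
E
```

```text
grip 0.039426821579825924
lifted 0.039309113129960445 [-0.37253608 -0.76038938 -2.51135443] 21.3083
down [-0.18030127 -0.63787151 -1.81664604] [ 0.61402301 -0.0661051   0.01926198]
placed 25.8333
27.2083
```

View pics/w_tip.png

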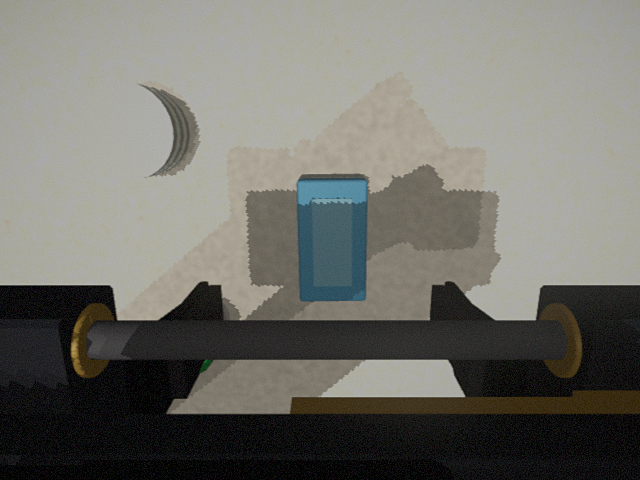

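The tip box is centred at (332,238) and square to the jaws. The green jar at (210,365) is about 45 mm clear of the left finger.

```bash
python3 - <<'E'
from job import *
c=np.load("w_tip.npz");m=mask(c,"sky",70,40);m[305:]=0;m[:170]=0;k,l,s,ce=cv2.connectedComponentsWithStats(m);i=1+s[1:,4].argmax()
p,sd,a=rect(cast(c,np.argwhere(l==i)[:,::-1],.044));print(p,sd,a)
if np.hypot(*(p-J["tip"][0]))<.012: J["tip"]=(tuple(p.astype(float)),)+J["tip"][1:]
else: raise SystemExit("disagree")
pick("tip")
if current_gripper_width()>.035:
    place("tip");snap("w_end")
    robot.move_to([.5,-.45,.3],quat(pi/2));snap("top_end","top");snap("scene_end","scene")
print(current_clock())
E
```

```text
[ 0.5459385  -0.41279763] (np.float32(0.08438042), np.float32(0.045115117)) 0.52146
grip 0.045760986019192
lifted 0.04576090300462376 [ 0.16442343 -0.31458827 -0.70821878] 29.8333
down [-0.03306511  0.69704093 -1.00004527] [0.61385138 0.01995283 0.02125745]
placed 34.7417
36.8667
```

View pics/w_end.png

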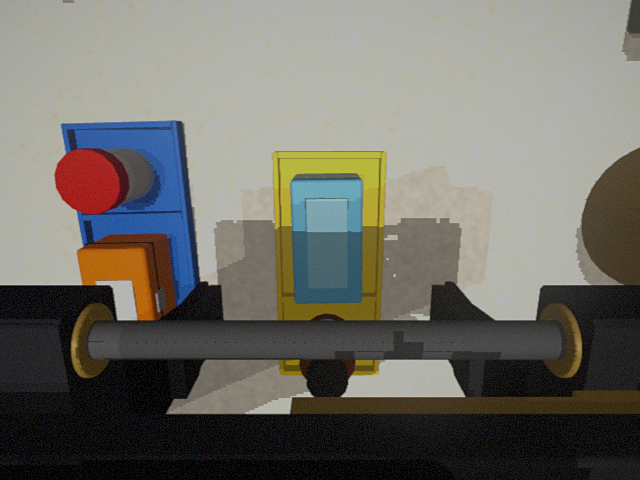

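View pics/scene_end.png

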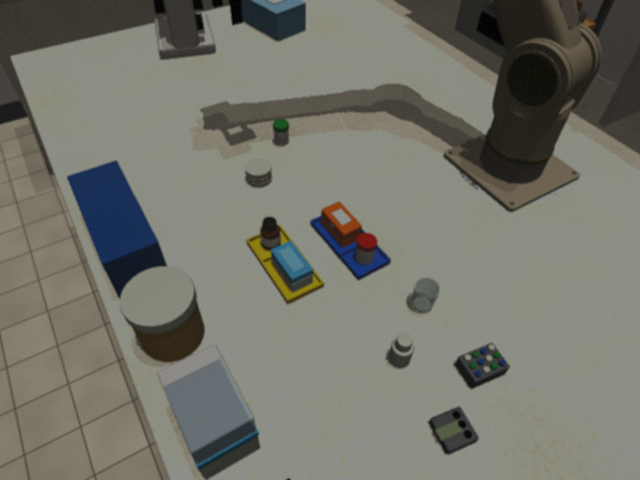

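Both views show all four items in their compartments, upright. The yellow tray holds the bottle at scene (270,235) and the tip box at (292,263). The bystanders look unmoved. I'll do a last numeric check, then hand in.

```bash
python3 - <<'E'
from job import *
a=np.load("scene0.npz")["pixels"].astype(int);b=np.load("scene_end.npz")["pixels"].astype(int)
d=np.abs(a-b).max(2)
for n,(u,v) in {"green":(281,130),"white":(402,348),"beaker":(425,295),"timer":(453,430)}.items(): print(n,np.median(d[v-18:v+18,u-22:u+22]),np.percentile(d[v-18:v+18,u-22:u+22],95))
c=np.load("w_end.npz");m=mask(c,"sky",70,40);m[310:]=0;m[:150]=0;k,l,s,_=cv2.connectedComponentsWithStats(m);i=1+s[1:,4].argmax();P=depthpts(c,l==i)
print("tip",rect(cast(c,np.argwhere(l==i)[:,::-1],.049)),np.median(P[:,2]))
c=np.load("top_end.npz");P=depthpts(c,np.ones((480,640)))
for n,zt in(("red",.061),("slide",.049),("amber",.073),("tip",.049)):
    xy=J[n][3];t=(np.hypot(*(P[:,:2]-xy).T)<.03)&(np.abs(P[:,2]-zt)<.01);print(n,np.round(xy,3),t.sum(),np.round(np.median(P[t],0),3))
y=mask(c,"yellow");y[:150]=0;y[320:]=0;k,l,s,_=cv2.connectedComponentsWithStats(y);print("ytray",rect(cast(c,np.argwhere((y>0)&(l>0))[:,::-1],.014)))
E
```

```text
green 17.0 67.0
white 2.0 5.0
beaker 3.0 6.0
timer 3.0 6.0
tip (array([0.6142845 , 0.02050206], dtype=float32), (np.float32(0.08421071), np.float32(0.04518759)), np.float32(1.5846711)) 0.049592079399137554
red [0.47  0.062] 261 [0.471 0.061 0.061]
slide [ 0.472 -0.024] 500 [ 0.473 -0.025  0.049]
amber [ 0.614 -0.066] 128 [ 0.614 -0.067  0.072]
tip [0.614 0.02 ] 487 [0.614 0.02  0.049]
ytray (array([ 0.613335  , -0.01208797], dtype=float32), (np.float32(0.17424186), np.float32(0.08063083)), np.float32(1.5753163))
```

All four are at floor height. The green jar's difference is probably the arm's shadow, so I'll compare its cap centre before and after and hand in if it agrees.

```bash
python3 - <<'E'
from job import *
g=[]
for f in("scene0","scene_end"):
    c=np.load(f+".npz");h=cv2.cvtColor(c["pixels"],cv2.COLOR_RGB2HSV);m=cv2.inRange(h,(45,100,30),(85,255,255));m[:100]=0;m[160:]=0;m[:,:250]=0;m[:,310:]=0
    v,u=np.nonzero(m);g.append(cast(c,(np.mean([u.min(),u.max()]),np.mean([v.min(),v.max()])),.05)[0]);print(f,len(u),g[-1])
if np.hypot(*(g[1]-g[0]))<.004: order.hand_in();robot.pause(1.2);print("handed in",current_clock())
E
```

```text
scene0 128 [ 0.43527677 -0.35679941]
scene_end 142 [ 0.43431171 -0.35859721]
the job is handed in; nothing more can be done
the job is handed in; nothing more can be done
```

Both kits are made up and the job is handed in, at about 37 s on the robot's clock. I placed them in the order asked: red jar and slide box in the blue tray, then amber bottle and tip box in the yellow tray.

**Placing:** the last pictures show all four upright or lid up in the right compartments. They sit within about 2 mm of the planned spots. Their top heights were 61, 49, 72 and 49 mm, which match resting on the tray floors to within about 1 mm.

**Bystanders:** the white bottle, beaker and timer showed no change between the first and last pictures. The plain picture comparison did flag the green jar, most likely because the arm's shadow fell on it. Its cap position agreed within about 2 mm before and after, which is within measuring error.

**Not seen:** I could not check anything after the hand-in, as the interface shuts off then.

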